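Load a full wafer cassette on the loader and start it

ROBOT

A 6-joint arm with a two-finger parallel gripper is mounted at the origin on the work surface. World frame = base frame: x ahead of the robot, y to its left, z up, the work surface at z = 0. Lengths are in m, angles in rad, forces in N, time in s.
With the tool pointing down it reaches from about 0.25 to 0.85 m from the base axis. Payload 12.5 kg.
Tool frame: the origin (TCP) lies midway between the tips of the shut fingers; the grasp point (between the pads) lies 19 mm behind it; z points along the fingers, y is the line along which they close (so a half turn about z gives the same grasp; the last joint's range is limited). The gripper opens to 93 mm and grips with 3 to 60 N. Pads are 15 mm wide; open, the fingers measure 128 mm over their backs; the gripper's body (75 mm by 188 mm) begins 65 mm behind the grasp point.
Start: joints at [-0.085, 0.351, 1.652, -0, 1.139, -0.085], TCP at [0.55, 0, 0.219] pointing down, gripper open.
Joint ranges: [-2.75, 2.75], [-0.79, 2.1], [0.01, 2.65], [-1.57, 4.71], [0.07, 3.14], [-2.87, 2.87]. Speed limits (rad/s): [2.22, 2.22, 2.79, 3.14, 3.14, 3.14].

INTERFACE

Orientations are given as a rotation vector (axis times angle).
In Python, from plant import arm gives the robot as it stands.
- The arm moves only by the shell command python3 -m creep 'ROWS' [OPENING] [FORCE]. ROWS is JSON, a list that holds one entry, the list of rows, each a list of 4 numbers: the shift along the tool's x, y, z in m, then the turn about the tool's z in degrees. In form: [[[tx, ty, tz, twist], ...]]. A call has 1 to 10 rows; each row is the pose to reach, as a shift and turn from the pose commanded when the call began, along the tool's axes at that moment; what a row does not reach only later rows make up. A row lasts 1/8 s, in which the tool goes at most 62.5 mm and 10.7 degrees, less where a joint would pass 70% of its speed; a pose out of reach is approached as far as the arm can. A call with a gripper value outside its range is refused whole. OPENING is the finger opening in m, from 0 to 0.093, set as the call begins (- or left out, the last holds). The fingers move at their own pace and stop on an object; FORCE is the grip in N (left out, the last holds). Time passes only in rows, so rows that repeat a pose let the fingers close. It gives the time, the measured TCP pose, the force, the opening and the grip force at its end, in the units of the state.
- arm.get_obs(): the state, without advancing time (a new reading comes with each control period).
- arm.grab_frame(name): name is "scene" or "side" or "wrist"; returns a dict with "img" (384x512x3 uint8, red, green, blue), "fx", "fy", "cx", "cy" (pixels), "view" (4x4, takes a point from world to camera coordinates). Camera axes: x right, y up, looking along -z (the intrinsics and any distortion apply to the point x, -y, -z); pixel columns grow to the right and rows downward; lengths in m; the calibration is good to about 2 mm. A picture is of the moment at which its call begins. There is no depth.
- arm.finish_job(): hands the job in; it is judged then, once.
The state is a dict: "time_s": time; "joints": joint angles; "qvel": joint speeds; "effort": joint torques, N m; "position": TCP position; "tcp_rot": TCP orientation; "contact_force": force on the tool from outside, world axes, zero at the start; "moment": the same for the moment, N m; "width": finger opening in m; "grasp_force": force on a finger pad.
Only numpy, scipy, OpenCV 4.12 (cv2) and the standard library are available. Lean on these libraries where they do the work, as an engineer would, in place of code of your own. Each camera call takes 0.05 s, during which the arm holds its last target. There are 200 camera calls.

TASK

Put the full wafer cassette on the wafer loader's nest, its open front facing the transfer arm. Bare wafers chip easily: keep the cassette upright all the way, do not touch the wafers, and set it down gently, without a knock, a drop or a hard push. When it stands flat in the nest and you have let go, push the loader's start plunger down to its stop and let it come back up; leave the empty cassette and the vacuum wand where they are.

Things in the scene. Friction and masses are not known exactly. Their poses are not given: they have to be found in the camera images.
- cassette: The full cassette, to be loaded: white plastic, 113 mm deep (x), 120 wide (y), 143 tall (186 with its handle), holding 25 dark shiny 100 mm wafers level in its slots; 0.5 to 0.75 kg. Origin: centre of its underside; z up; +x points out of the open front, the wide side where the wafers show (the rear narrows). Starts on the bench, front roughly away from the robot.
- cassette_handle (a point): Middle of the full cassette's handle bar, a level bar along y over the top wall: 179 mm above the cassette's underside, 2 mm behind its origin. The bar is 16 mm thick (x), 14 mm high (z), 76 mm clear between its legs (y), with a 29 mm gap under it. Axes as the cassette's.
- wafers: The stack of 25 wafers fixed in the full cassette (100 mm diameter, from 16 to 132 mm above the cassette's underside). Origin and axes as the cassette's. Not to be touched.
- empty_cassette: The empty cassette: same size, shape and frame as the full one, but without wafers (one sees through it from front to rear). To be left alone. The two stand on the right of the bench, one nearer the robot and one farther; either may be the nearer.
- loader: Wafer loader fixed on the bench: low black housing 440 x 380 mm, deck 60 mm high; cassette nest at its near right corner, transfer arm (up to 95 mm high) on the far side of the nest, a wafer on a pre-aligner, operator panel left of the nest. Origin: on the bench under the nest's centre; x points from the nest to the transfer arm, y to the operator panel, z up.
- nest (a point): Centre of the nest's flat top, 70 mm above the bench; axes as the loader's. The loaded cassette's origin belongs here, its x along this x. A grey angle at each corner, 10 mm high with a sloping lead-in up to 19 mm above the nest, leaves the cassette 4 mm of play on every side.
- start (a joint): Travel of the start plunger: 0 up, 0.010 m when pressed down to its stop; a spring pushes it back (about 7 N holds it at the stop).
- start_top (a point): Centre of the top of the start plunger: a round black push head 42 mm across in a grey round housing on the loader's operator panel, 195 mm to the left of the nest's centre and 45 mm nearer; it is pressed straight down and moves down with the plunger.
- wand: Black vacuum wand lying on the bench right of the cassettes, 165 mm long, 14 mm high, with a white paddle tip. Origin: on the bench under it. To be left alone.
- cassette_front (a point): Middle of the full cassette's open front, at mid-height: 56 mm ahead of its origin (+x), 75 mm above its underside.
Not all that is in view belongs to the job. What is shaped like the cassette but green is not meant.

How it is judged:
By the outcome, as a careful person would: the job done as asked, in the order asked, and still so for the second after the job is handed in, with the robot touching nothing.
It also fails if it takes over 61 s, if anything falls off the work surface, if the arm or the gripper's body presses on something with over 40 N, if the wrist force passes 120 N, or if a joint passes its speed limit or range.

## Working session

There is one attempt and no reset: what is moved stays moved. The work goes in short steps, Python scripts to look and compute and a shell command to move; the robot and the scene stay as the last step left them, time stands still between calls to the robot, and variables do not carry over. Pictures are saved under pics/ and viewed, at most 10 in all, crops included, and the job is handed in when it is done.

```bash
ls; mkdir -p pics
cat > h.py <<'E'
import numpy as np, cv2, pickle
from plant import arm
def cap(n,f):
    d=arm.grab_frame(n); cv2.imwrite(f'pics/{f}.png',d['img'][:,:,::-1]); pickle.dump(d,open(f'pics/{f}.pkl','wb')); return d
def load(f): return pickle.load(open(f'pics/{f}.pkl','rb'))
def ray(d,u,v):
    V=np.array(d['view']); R=V[:3,:3]; o=-R.T@V[:3,3]
    c=np.array([(u-d['cx'])/d['fx'],-(v-d['cy'])/d['fy'],-1.])
    return o,R.T@c
def plane(d,u,v,z):
    o,r=ray(d,u,v); return o+r*(z-o[2])/r[2]
def tri(obs):
    A=np.zeros((3,3));b=np.zeros(3);L=[]
    for d,u,v in obs:
        o,r=ray(d,u,v); r=r/np.linalg.norm(r); P=np.eye(3)-np.outer(r,r); A+=P;b+=P@o; L.append((P,o))
    p=np.linalg.solve(A,b); return p,[np.linalg.norm(P@(p-o)) for P,o in L]
def proj(d,p):
    V=np.array(d['view']); c=V[:3,:3]@np.array(p)+V[:3,3]
    return d['cx']+d['fx']*c[0]/-c[2], d['cy']-d['fy']*c[1]/-c[2]
E
python3 - <<'E'
from h import *
ds=[cap(n,n+'0') for n in('scene','side','wrist')]
for d in ds: print({k:np.round(v,3) if k!='img' else 0 for k,v in d.items()})
im=np.hstack([d['img'] for d in ds[:2]])
cv2.imwrite('pics/a.png',cv2.resize(np.vstack([ds[0]['img'],ds[1]['img']]),(512,768))[:, :, ::-1])
print(arm.get_obs())
E
```

```text
pics
{'img': 0, 'fx': np.float64(405.435), 'fy': np.float64(405.435), 'cx': np.float64(250.866), 'cy': np.float64(184.666), 'view': array([[ 0.345,  0.938,  0.003, -0.162],
       [-0.534,  0.194,  0.823,  0.258],
       [ 0.772, -0.286,  0.568, -1.765],
       [ 0.   ,  0.   ,  0.   ,  1.   ]])}
{'img': 0, 'fx': np.float64(469.613), 'fy': np.float64(469.613), 'cx': np.float64(258.917), 'cy': np.float64(189.175), 'view': array([[ 0.958, -0.288, -0.016, -0.632],
       [ 0.222,  0.701,  0.678, -0.193],
       [-0.184, -0.653,  0.735, -1.469],
       [ 0.   ,  0.   ,  0.   ,  1.   ]])}
{'img': 0, 'fx': np.float64(275.244), 'fy': np.float64(275.244), 'cx': np.float64(256.743), 'cy': np.float64(189.306), 'view': array([[ 1.   ,  0.001, -0.   , -0.549],
       [-0.001,  0.97 , -0.245,  0.03 ],
       [ 0.   ,  0.245,  0.97 , -0.388],
       [ 0.   ,  0.   ,  0.   ,  1.   ]])}
{'time_s': 0.15, 'joints': array([-8.46359820e-02,  3.51120281e-01,  1.65224301e+00, -1.45993604e-05,
        1.13909581e+00, -8.46048205e-02]), 'qvel': array([-0.00045387, -0.00318383, -0.00172111, -0.00041855,  0.00157764,
       -0.00060828]), 'effort': array([ 9.91285888e-04, -4.97462654e+01, -2.85344088e+01,  6.99646957e-02,
        2.45898723e-02, -7.18797719e-05]), 'position': array([5.49749974e-01, 2.33036396e-05, 2.18233770e-01]), 'tcp_rot': array([-2.22100695e+00, -2.22095132e+00,  8.93332640e-04]), 'contact_force': array([ 0.78275151, -0.26044393,  0.69189276]), 'moment': array([ 0.00664525,  0.03187264, -0.01606356]), 'grasp_force': 0.0, 'width': 0.09310713062567794}
```

View pics/scene0.png

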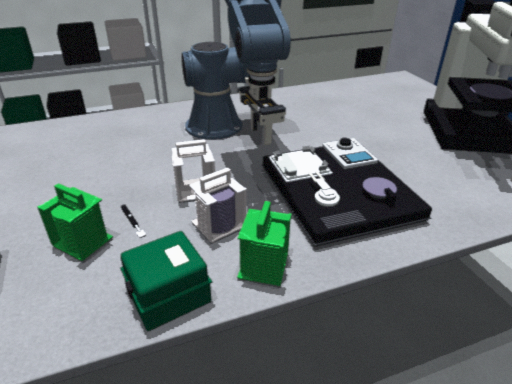

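View pics/side0.png

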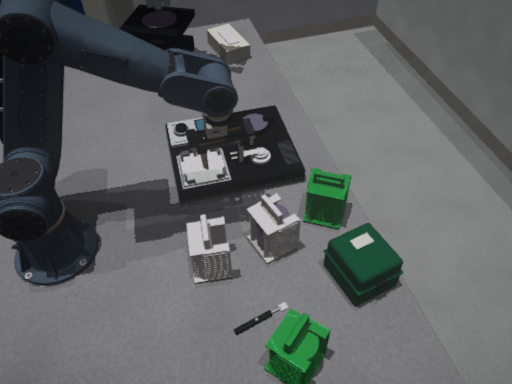

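Scene view: the full cassette, with dark wafers in its front, is at (219,205). The empty one, seen through, is at (193,170). The green lookalikes are at (75,220) and (265,245), and the green box is at (167,278). In the side view, full is at (273,225), empty at (208,248), and the green ones at (327,197) and (297,347). I choose the white one with wafers, which is the farther one, and check it with a close crop.

Run:
```python
from h import *
a=load('scene0')['img'];b=load('side0')['img']
def crop(im,u,v,w,h,s): return cv2.resize(im[v:v+h,u:u+w],None,fx=s,fy=s,interpolation=cv2.INTER_CUBIC)
A=crop(a,160,125,100,120,4); B=crop(b,235,180,100,120,4)
C=np.hstack([A[:,:400],B[:,:400]])
cv2.imwrite('pics/crop1.png',C[:,:,::-1])
```

```text
(no output)
```

View pics/crop1.png

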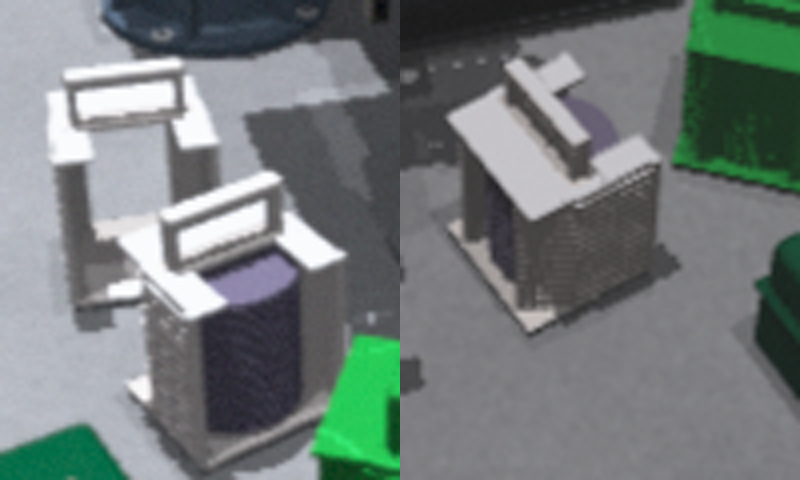

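View pics/wrist0.png

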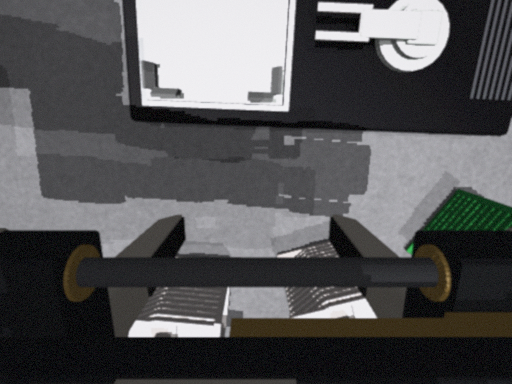

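The crop confirms it: the farther white cassette has dark wafers behind its open front, while the nearer one is see-through. The bar's top runs in the crop from (163,214) to (279,180) in scene and from (112,64) to (185,143) in side. The wrist view shows the nest, with its near corner angles at about (165,92) and (265,95).

Run:
```python
from h import *
a=load('scene0');b=load('side0')
S=lambda x,y:(a,160+x/4-.4,125+y/4-.4)
D=lambda x,y:(b,235+x/4-.4,180+y/4-.4)
L=[("bar +y end",S(279,179),D(112,63)),("bar -y end",S(163,213),D(185,143))]
P=[]
for n,s,d in L:
    p,e=tri([s,d]);P.append(p);print(n,p.round(4),np.round(e,4))
m=sum(P)/2;v=P[0]-P[1];print('mid',m,'len',np.linalg.norm(v),'yaw',np.degrees(np.arctan2(v[1],v[0]))-90)
# base plate at z~0: side lower corner and scene front corners
for s in [D(130,330),D(50,225)]: print('side base',plane(*s,0.0).round(4))
for s in [S(208,468),S(130,385)]: print('scene base',plane(*s,0.0).round(4))
```

```text
bar +y end [ 0.6362 -0.1266  0.1808] [0.0001 0.0001]
bar -y end [ 0.6611 -0.217   0.1869] [0.0017 0.0017]
mid [ 0.64867536 -0.17178972  0.18387016] len 0.09401374234958806 yaw 15.4135041483909
side base [ 0.6152 -0.236   0.    ]
side base [ 0.5841 -0.1219  0.    ]
scene base [ 0.7118 -0.2089  0.    ]
scene base [ 0.6024 -0.2395  0.    ]
```

```bash
python3 -m creep '[[[0.03,-0.01,-0.04,0],[0.06,-0.03,-0.08,0],[0.09,-0.04,-0.12,0],[0.09,-0.04,-0.12,0],[0.09,-0.04,-0.12,0]]]'
python3 - <<'E'
from h import *
d=cap('wrist','w1'); print(arm.get_obs()['position'])
s=load('scene0')['img'][125:205,255:385]; s=cv2.resize(s,None,fx=4,fy=4,interpolation=cv2.INTER_CUBIC)
w=cv2.resize(d['img'],(520,390))[:, :520]
cv2.imwrite('pics/w1b.png',d['img'][:,:,::-1]);
E
```

```text
time_s: 0.78
position: [0.5098, 0.0897, 0.3377]
tcp_rot: [-2.221, -2.221, 0.002]
contact_force: [-0.4, 0.3, -0.2]
width: 0.0934
grasp_force: 0.0
[0.50974393 0.08947065 0.33724805]
```

View pics/w1b.png

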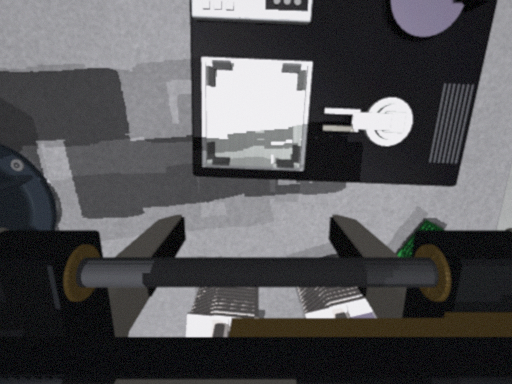

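The picture shows the whole nest plate, with corners near (202,57), (312,61), (304,172) and (202,168). The transfer arm is to its right, which is +x in the world. The operator panel is at the top, partly in view.

Run:
```python
from h import *
d=load('w1'); g=cv2.cvtColor(d['img'],cv2.COLOR_RGB2GRAY)
m=(g>60).astype(np.uint8); m[:40]=0
m=cv2.morphologyEx(m,cv2.MORPH_CLOSE,np.ones((9,9)))
n,l,st,c=cv2.connectedComponentsWithStats(m,connectivity=4); k=l[110,250]; print(st[k])
cs,_=cv2.findContours((l==k).astype(np.uint8),0,cv2.CHAIN_APPROX_NONE); ct=max(cs,key=cv2.contourArea)
h=cv2.convexHull(ct)
q=cv2.approxPolyDP(h,8,True)[:,0]; print('quad px',q.tolist())
for z in(.07,):
    P=np.array([plane(d,*p,z)[:2] for p in ct[:,0]])
    r=cv2.minAreaRect((P*1000).astype(np.float32)); print(z,r)
    print([plane(d,*p,z).round(4).tolist() for p in q])
# housing edges (deck z .06)
m2=(g<35).astype(np.uint8)
for y in range(120,165,10):
    row=g[y]; print(y,row[180:206].tolist())
cv2.imwrite('pics/s.png',cv2.resize(np.vstack([load('scene0')['img'][130:190,260:390],load('wrist0')['img'][70:130,110:240+0]]),None,fx=5,fy=5,interpolation=cv2.INTER_CUBIC)[:,:,::-1])
```

```text
[    0    40   512   298 89279]
quad px [[511, 40], [511, 230], [399, 317], [226, 337], [117, 334], [10, 166], [0, 40]]
0.07 ((527.6104125976562, 13.212600708007812), (820.603271484375, 506.04071044921875), 0.07005923986434937)
[[0.8718, 0.2667, 0.07], [0.938, -0.0236, 0.07], [0.7713, -0.1952, 0.07], [0.4522, -0.2398, 0.07], [0.2482, -0.2335, 0.07], [0.1172, 0.0841, 0.07], [0.1427, 0.2658, 0.07]]
120 [138, 136, 140, 142, 143, 145, 144, 142, 144, 138, 133, 99, 56, 37, 44, 42, 50, 46, 48, 41, 45, 120, 218, 240, 238, 223]
130 [142, 143, 141, 136, 136, 136, 131, 137, 138, 143, 134, 112, 68, 38, 47, 50, 49, 53, 51, 51, 51, 119, 219, 240, 237, 222]
140 [69, 66, 64, 67, 66, 67, 69, 66, 66, 64, 70, 63, 38, 18, 7, 6, 11, 24, 20, 13, 17, 44, 93, 108, 103, 97]
150 [89, 90, 85, 86, 89, 88, 93, 90, 90, 92, 92, 83, 56, 25, 14, 15, 27, 17, 22, 17, 22, 44, 87, 115, 126, 116]
160 [90, 87, 91, 89, 93, 90, 91, 89, 88, 91, 89, 81, 59, 29, 23, 28, 19, 20, 26, 24, 19, 55, 108, 140, 151, 147]
```

View pics/s.png

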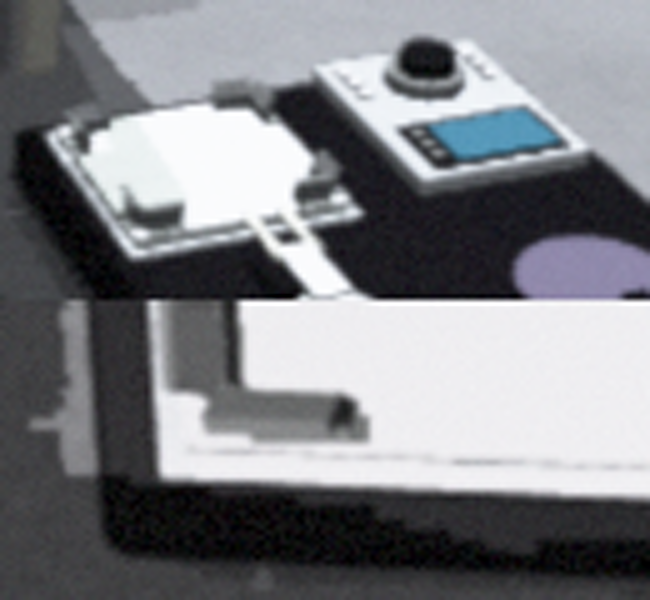

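The scene crop shows the plate corners at about (135,258) and (362,212). It also shows the plunger head with its top at (427,50). The wrist crop shows the near-right angle and the plate edges.

```bash
python3 - <<'E'
from h import *
d=load('w1'); g=cv2.GaussianBlur(cv2.cvtColor(d['img'],cv2.COLOR_RGB2GRAY),(3,3),0).astype(float)
def edge(fixed,lo,hi,ax):
    # strongest gradient along scan line
    P=[]
    for f in fixed:
        s=g[f,lo:hi] if ax=='x' else g[lo:hi,f]
        gr=np.abs(np.diff(s)); k=int(gr.argmax()); w=gr[max(k-2,0):k+3]; t=(w*np.arange(max(k-2,0),max(k-2,0)+len(w))).sum()/w.sum()+.5+lo
        P.append((t,f) if ax=='x' else (f,t))
    P=np.array(P,np.float32); v=cv2.fitLine(P,cv2.DIST_HUBER,0,.01,.01).ravel(); 
    n=np.array([-v[1],v[0]]); print('resid',np.abs((P-v[2:])@n).mean().round(2)); return v
Lf=edge(range(70,160,3),195,209,'x'); Rt=edge(list(range(70,105,3))+list(range(135,165,3)),300,318,'x')
Tp=edge(range(212,300,3),50,65,'y'); Bt=edge(range(212,296,3),160,180,'y')
def X(a,b):
    M=np.array([a[:2],-b[:2]]).T; t=np.linalg.solve(M,b[2:]-a[2:]); return a[2:]+a[:2]*t[0]
C=[X(Lf,Tp),X(Rt,Tp),X(Rt,Bt),X(Lf,Bt)]
print(np.round(C,1))
for z in (.066,.07):
    W=np.array([plane(d,*c,z) for c in C]); ce=W.mean(0)
    xs=(W[1]+W[2]-W[0]-W[3])/2; ys=(W[0]+W[1]-W[2]-W[3])/2
    ang=lambda v:np.degrees(np.arctan2(v[1],v[0]))
    print(z,'centre',ce.round(4),'size',np.linalg.norm(xs).round(4),np.linalg.norm(ys).round(4),'yaw',ang(xs).round(2),(ang(ys)-90).round(2)); print(W.round(4).tolist())
a=load('scene0');
for c,(u,v) in((2,(135,258)),(1,(362,212))):
    print('corner tri',[x if isinstance(x,list) else x.round(4) for x in tri([(d,*C[c]),(a,260+u/5-.4,130+v/5-.4)])])
cv2.imwrite('pics/s2.png',cv2.resize(load('side0')['img'][105:195,160:250],None,fx=6,fy=6,interpolation=cv2.INTER_CUBIC)[:,:,::-1])
E
# go look: over start plunger/cassette
python3 -m creep '[[[-0.05,0.03,0.0,0],[-0.1,0.06,0.0,3],[-0.15,0.09,0.0,6],[-0.2,0.12,0.0,9],[-0.24,0.14,0.0,12],[-0.26,0.14,0.0,14],[-0.26,0.14,0.0,15],[-0.26,0.14,0.0,15]]]'
python3 -c "
from h import *
cap('wrist','w2');cap('side','side2');print(arm.get_obs()['position'])"
```

```text
resid 0.07
resid 0.06
resid 0.12
resid 0.99
[[200.7  55.9]
 [312.6  60.8]
 [303.4 170.8]
 [201.5 166.8]]
0.066 centre [0.506  0.1612 0.066 ] size 0.1638 0.1635 yaw -2.2 -2.29
[[0.4274, 0.2461, 0.066], [0.5911, 0.2397, 0.066], [0.5846, 0.0764, 0.066], [0.4208, 0.0826, 0.066]]
0.07 centre [0.506  0.1611 0.07  ] size 0.1623 0.162 yaw -2.2 -2.29
[[0.4282, 0.2453, 0.07], [0.5903, 0.2389, 0.07], [0.5839, 0.0771, 0.07], [0.4216, 0.0833, 0.07]]
corner tri [array([0.586, 0.077, 0.062]), [np.float64(0.0014936880881943407), np.float64(0.001493688088194422)]]
corner tri [array([0.5915, 0.2402, 0.0642]), [np.float64(0.00015239132482800763), np.float64(0.00015239132482785522)]]
time_s: 1.82
position: [0.6496, -0.1689, 0.3387]
tcp_rot: [-2.491, -1.913, -0.0]
contact_force: [-0.4, 0.9, -0.5]
width: 0.0931
grasp_force: 0.0
[ 0.64980377 -0.1686947   0.33907993]
```

View pics/w2.png

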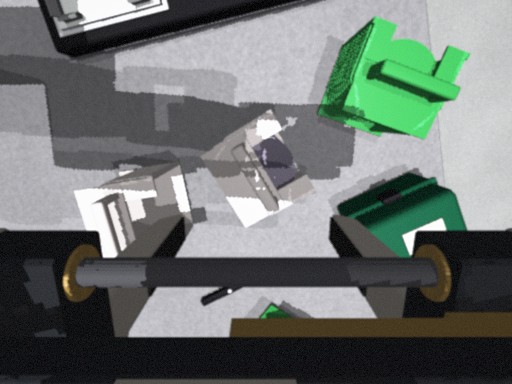

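The wrist view shows the full cassette's bar from about (238,148) to (273,208). The empty cassette is at the left and the green ones at the right. My twist sign was reversed, so I turn back to −15°.

```bash
python3 - <<'E'
from h import *
d=load('w2')
a=plane(d,239,147,.186);b=plane(d,273,208,.186); m=(a+b)/2;v=a-b
print(a,b,m,np.linalg.norm(v),np.degrees(np.arctan2(v[1],v[0]))-90)
E
python3 -m creep '[[[0,0,0,-8],[0,0,0,-16],[0,0,0,-24],[0,0,0,-30],[0,0,0,-30],[0,0,0,-30]]]'
python3 - <<'E'
from h import *
d=cap('wrist','w3'); o=arm.get_obs(); print(o['position'],o['tcp_rot'])
cv2.imwrite('pics/w3c.png',cv2.resize(d['img'][60:240,130:370],None,fx=3.3,fy=3.3,interpolation=cv2.INTER_CUBIC)[:,:,::-1])
E
```

```text
[ 0.63941153 -0.12897475  0.186     ] [ 0.6592735  -0.21024551  0.186     ] [ 0.64934252 -0.16961013  0.186     ] 0.08366262691943006 13.73346235440873
time_s: 2.68
position: [0.6499, -0.1694, 0.3389]
tcp_rot: [1.914, 2.491, 0.0]
contact_force: [0.6, -0.9, -0.0]
width: 0.0929
grasp_force: 0.0
[ 0.64996358 -0.16957361  0.33875938] [1.91408820e+00 2.49104756e+00 1.12174992e-04]
```

View pics/w3c.png

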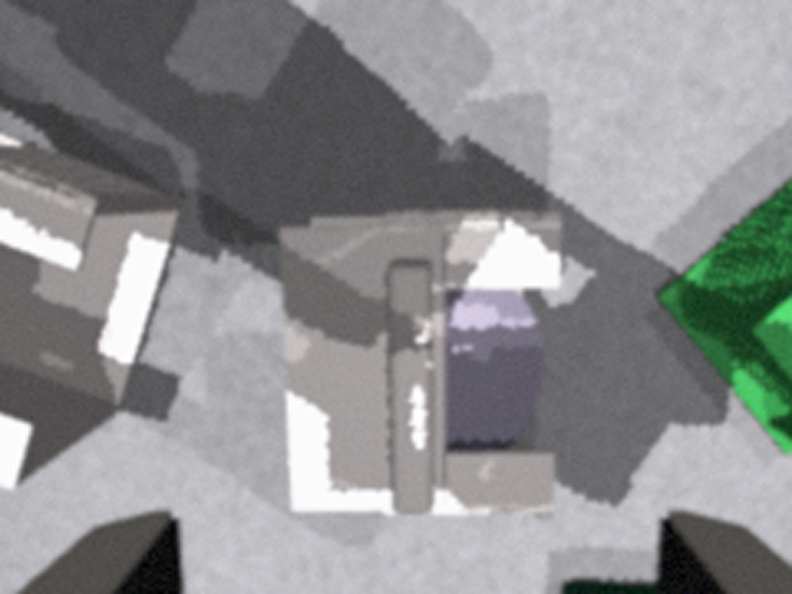

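The tool is now square with the bar. In the crop the bar's top runs from (410,262) to (412,514), and the wafers sit on its right (+x).

Run:
```python
from h import *
d=load('w3'); s=load('scene0'); e=load('side0')
C=lambda x,y:(d,130+x/3.3-.35,60+y/3.3-.35)
S=lambda x,y:(s,160+x/4-.4,125+y/4-.4); D=lambda x,y:(e,235+x/4-.4,180+y/4-.4)
P=[]
for w,a,b in((C(410,262),S(279,179),D(112,63)),(C(412.5,514),S(163,213),D(185,143))):
    p,r=tri([w,a,b]); P.append(p); print(p.round(4),np.round(r,4), plane(*w,.186).round(4))
Q=[plane(*C(410,262),.186),plane(*C(412.5,514),.186)]
for p in (P,Q):
    v=p[0]-p[1]; print((p[0]+p[1])/2,np.linalg.norm(v),np.degrees(np.arctan2(v[1],v[0]))-90)
# top wall edges z~.143 for yaw
for a,b in (((281,228),(292,512)),((561,215),(553,515))):
    a,b=plane(*C(*a),.143),plane(*C(*b),.143);v=a-b;print(a.round(4),b.round(4),np.degrees(np.arctan2(v[1],v[0]))-90)
```

```text
[ 0.6357 -0.1268  0.1808] [0.0009 0.0005 0.0005] [ 0.6349 -0.1269  0.186 ]
[ 0.6602 -0.2163  0.1861] [0.0011 0.0015 0.0023] [ 0.6593 -0.2156  0.186 ]
[ 0.64795234 -0.17157027  0.18345162] 0.09294690649674509 15.362694193427416
[ 0.64709814 -0.17125313  0.186     ] 0.0919978063956177 15.41149654236095
[ 0.5835 -0.1302  0.143 ] [ 0.6139 -0.2427  0.143 ] 15.109279800854921
[ 0.6871 -0.0974  0.143 ] [ 0.7202 -0.2157  0.143 ] 15.603465561112785
```

```bash
python3 -m creep '[[[-0.001,-0.003,0.02,-0.4],[-0.001,-0.003,0.06,-0.4],[-0.001,-0.003,0.10,-0.4],[-0.001,-0.003,0.13,-0.4],[-0.001,-0.003,0.155,-0.4],[-0.001,-0.003,0.17,-0.4],[-0.001,-0.003,0.179,-0.4],[-0.001,-0.003,0.179,-0.4],[-0.001,-0.003,0.179,-0.4]]]' 0.06 40
python3 - <<'E'
from h import *
a=cap('side','side4')['img'][150:300,180:350];b=cap('scene','scene4')['img'][110:260,140:290]
cv2.imwrite('pics/g.png',np.hstack([cv2.resize(a,(425,375)),cv2.resize(b,(375,375))])[:,:,::-1])
E
```

```text
time_s: 3.85
position: [0.6478, -0.1718, 0.1606]
tcp_rot: [1.903, 2.498, 0.001]
contact_force: [-0.7, 0.2, -0.0]
width: 0.06
grasp_force: 0.0
```

View pics/g.png

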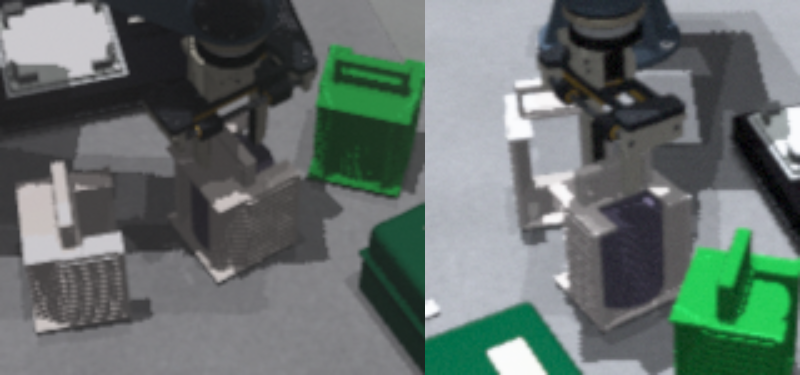

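The fingers straddle the bar of the full cassette, at (235,150) in the left half and (640,165) in the right half. I close in two stages, then lift a little.

```bash
python3 -m creep '[[[0,0,0,0],[0,0,0,0],[0,0,0,0]]]' 0.024 10
python3 -m creep '[[[0,0,0,0],[0,0,0,0],[0,0,0,0]]]' 0.0 10
python3 -m creep '[[[0,0,0,0],[0,0,0,0],[0,0,0,0]]]' 0.0 40
python3 -m creep '[[[0,0,-0.002,0],[0,0,-0.005,0],[0,0,-0.01,0],[0,0,-0.015,0],[0,0,-0.02,0],[0,0,-0.02,0],[0,0,-0.02,0]]]'
```

```text
time_s: 4.32
position: [0.6474, -0.1717, 0.1597]
tcp_rot: [1.904, 2.499, 0.0]
contact_force: [0.2, 0.3, -0.2]
width: 0.0345
grasp_force: 0.0
time_s: 4.7
position: [0.6474, -0.1717, 0.1596]
tcp_rot: [1.904, 2.499, 0.0]
contact_force: [1.0, 0.4, -1.0]
width: 0.0157
grasp_force: 10.0
time_s: 5.08
position: [0.6474, -0.1717, 0.1596]
tcp_rot: [1.904, 2.499, 0.0]
contact_force: [1.1, 0.2, -0.1]
width: 0.0155
grasp_force: 40.0
time_s: 5.95
position: [0.6473, -0.1717, 0.1795]
tcp_rot: [-1.904, -2.499, 0.0]
contact_force: [-0.2, -0.2, -4.6]
width: 0.0154
grasp_force: 40.0
```

Lifted cleanly: about 5 N on the wrist and the opening equals the bar thickness. I go high enough to clear everything.

```bash
python3 -m creep '[[[0,0,-0.01,0],[0,0,-0.03,0],[0,0,-0.055,0],[0,0,-0.08,0],[0,0,-0.11,0],[0,0,-0.14,0],[0,0,-0.17,0],[0,0,-0.195,0],[0,0,-0.21,0],[0,0,-0.22,0]]]'
python3 -m creep '[[[0.005,0,0,0],[0.02,-0.002,0,0],[0.04,-0.005,0,1],[0.065,-0.008,0,2],[0.09,-0.012,0,4],[0.115,-0.016,0,6],[0.14,-0.020,0,8],[0.165,-0.024,0,10],[0.19,-0.028,0,12],[0.215,-0.032,0,14]]]'
python3 -m creep '[[[0.0,0,0,0],[0,0,0,0]]]'
python3 -c "
from h import *
o=arm.get_obs();p=o['position'];from scipy.spatial.transform import Rotation as R
M=R.from_rotvec(o['tcp_rot']).as_matrix();print(p,M.round(4));d=np.array([.504,.1611,.40])-p;print('tool shift',M.T@d,'yaw',np.degrees(np.arctan2(M[1,1],M[0,1])))"
```

```text
time_s: 7.2
position: [0.6473, -0.1717, 0.4002]
tcp_rot: [1.904, 2.499, 0.0]
contact_force: [0.4, -0.2, -5.2]
width: 0.0157
grasp_force: 40.0
time_s: 8.45
position: [0.5581, 0.0286, 0.399]
tcp_rot: [-2.194, -2.247, 0.001]
contact_force: [0.3, 0.7, -4.9]
width: 0.016
grasp_force: 40.0
time_s: 8.7
position: [0.5591, 0.0273, 0.3993]
tcp_rot: [-2.193, -2.249, 0.001]
contact_force: [-0.5, -1.0, -6.2]
width: 0.0156
grasp_force: 40.0
[0.55905304 0.0272799  0.39933566] [[-2.530e-02  9.997e-01 -4.000e-04]
 [ 9.997e-01  2.530e-02 -1.000e-04]
 [-1.000e-04 -4.000e-04 -1.000e+00]]
tool shift [ 0.13516821 -0.05165481 -0.0006599 ] yaw 1.4477186062361092
```

```bash
python3 -c "
from h import *
d=cap('wrist','w5');cv2.imwrite('pics/w5c.png',cv2.resize(d['img'][0:230,120:400],None,fx=2.6,fy=2.6,interpolation=cv2.INTER_CUBIC)[:,:,::-1])"
```

```text
(no output)
```

View pics/w5c.png

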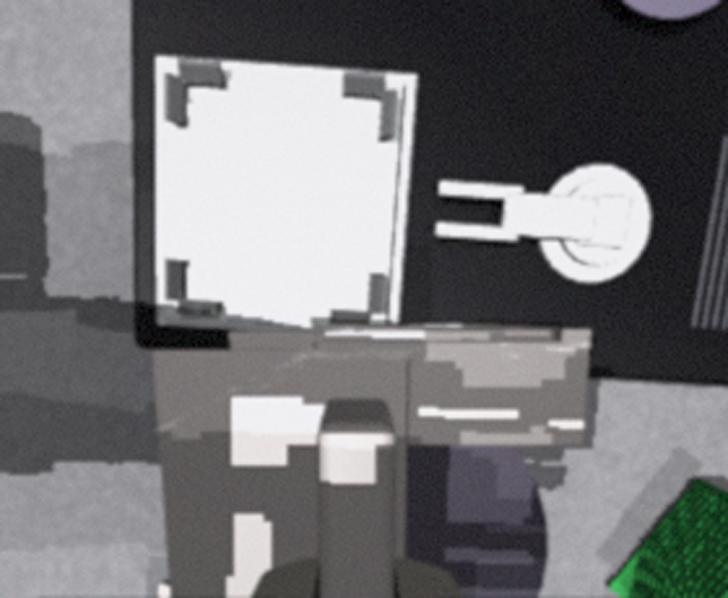

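The crop shows the nest clear of obstacles, with plate corners at TL (155,57) and TR (417,73). The cassette hangs level and square with the tool, and its bar is centred between the fingers at (355,450). I refine the nest pose from this second view and measure the plunger.

```bash
cat > nest.py <<'E'
from h import *
def edge(g,fixed,lo,hi,ax,first=False):
    P=[]
    for f in fixed:
        s=g[f,lo:hi] if ax=='x' else g[lo:hi,f]
        gr=np.abs(np.diff(s)); k=int(gr.argmax()); a=max(k-2,0); w=gr[a:k+3]
        t=(w*np.arange(a,a+len(w))).sum()/w.sum()+.5+lo; P.append((t,f) if ax=='x' else (f,t))
    return cv2.fitLine(np.array(P,np.float32),cv2.DIST_HUBER,0,.01,.01).ravel()
def X(a,b):
    t=np.linalg.solve(np.array([a[:2],-b[:2]]).T,b[2:]-a[2:]); return a[2:]+a[:2]*t[0]
def gray(d): return cv2.GaussianBlur(cv2.cvtColor(d['img'],cv2.COLOR_RGB2GRAY),(3,3),0).astype(float)
E
python3 - <<'E'
from nest import *
d=load('w5');g=gray(d)
Lf=edge(g,range(28,110,3),172,187,'x'); Tp=edge(g,range(185,275,3),14,34,'y'); Rt=edge(g,range(34,118,3),272,286,'x')
TL,TR=X(Lf,Tp),X(Rt,Tp); print(TL,TR)
d1=load('w1')
for z in(.064,.067,.07):
    a,b=plane(d,*TL,z),plane(d,*TR,z);v=b-a;L=np.linalg.norm(v);u=v/L;n=np.array([u[1],-u[0],0])
    print(z,'L',L.round(4),'yaw',np.degrees(np.arctan2(v[1],v[0])).round(2),'centre',((a+b)/2+n*L/2).round(4))
print(tri([(d,*TL),(d1,200.7,55.9)]),tri([(d,*TR),(d1,312.6,60.8)]))
# plunger: dark blob on the panel, scene and side
for f,(u,v) in(('scene0',(345,141)),('side0',(182,129))):
    s=load(f);gg=cv2.cvtColor(s['img'],cv2.COLOR_RGB2GRAY);r=12
    m=(gg[v-r:v+r,u-r:u+r]<60).astype(np.uint8);n,l,st,c=cv2.connectedComponentsWithStats(m)
    print(f,[(st[i].tolist(),(c[i]+[u-r,v-r]).round(1).tolist()) for i in range(1,n)])
    print(proj(s,(.4687,.3576,.11)))
E
```

```text
[179.24538   20.699635] [280.192     27.755478]
0.064 L 0.1645 yaw -2.07 centre [0.5064 0.1609 0.064 ]
0.067 L 0.1635 yaw -2.07 centre [0.5067 0.1605 0.067 ]
0.07 L 0.1626 yaw -2.07 centre [0.507  0.1601 0.07  ]
(array([0.42640248, 0.24713405, 0.06068766]), [np.float64(8.458120789934433e-05), np.float64(8.45812078991752e-05)]) (array([0.59161615, 0.24030121, 0.06320558]), [np.float64(8.348254085186081e-05), np.float64(8.348254085199623e-05)])
scene0 [([7, 10, 11, 7, 63], [344.8, 141.9])]
(np.float64(345.28931801079267), np.float64(137.49586211360185))
side0 [([6, 6, 18, 18, 168], [185.2, 131.2]), ([6, 17, 1, 1, 1], [176.0, 134.0])]
(np.float64(179.76906351902437), np.float64(124.26107608091814))
```

```bash
python3 -m creep '[[[0.01,-0.004,0,0.4],[0.03,-0.011,0,1],[0.055,-0.021,0,1.8],[0.08,-0.03,0,2.5],[0.105,-0.04,0,3.2],[0.12,-0.046,0,3.6],[0.13,-0.049,0,3.6],[0.135,-0.051,0,3.6],[0.135,-0.051,0,3.6]]]'
python3 -m creep '[[[0,0,0.01,0],[0,0,0.03,0],[0,0,0.055,0],[0,0,0.08,0],[0,0,0.10,0],[0,0,0.115,0],[0,0,0.125,0],[0,0,0.13,0],[0,0,0.13,0],[0,0,0.13,0]]]'
cat > st.py <<'E'
from h import *
from scipy.spatial.transform import Rotation as R
import sys
o=arm.get_obs();p=o['position'];M=R.from_rotvec(o['tcp_rot']).as_matrix()
t=np.array(eval(sys.argv[1]))
print(p.round(4),'yaw',np.degrees(np.arctan2(M[1,1],M[0,1])).round(2),'tilt',M[2].round(4),'tool shift',(M.T@(t-p)).round(4),'F',np.round(o['contact_force'],1))
E
python3 st.py '(.5044,.1610,.2296)'
```

```text
time_s: 9.88
position: [0.5052, 0.1606, 0.3996]
tcp_rot: [2.264, 2.178, -0.0]
contact_force: [-0.4, 0.4, -4.5]
width: 0.0158
grasp_force: 40.0
time_s: 11.12
position: [0.5054, 0.1608, 0.2702]
tcp_rot: [2.263, 2.178, 0.001]
contact_force: [0.6, 0.6, -5.0]
width: 0.0156
grasp_force: 40.0
[0.5054 0.1608 0.2702] yaw -2.2 tilt [ 3.e-04  1.e-03 -1.e+00] tool shift [ 0.0001 -0.001   0.0406] F [ 0.6  0.6 -5. ]
```

```bash
python3 -m creep '[[[0,-0.001,0.004,0],[0,-0.001,0.008,0],[0,-0.001,0.012,0],[0,-0.001,0.016,0],[0,-0.001,0.019,0],[0,-0.001,0.022,0],[0,-0.001,0.025,0],[0,-0.001,0.025,0]]]'
python3 -m creep '[[[0,0,0.002,0],[0,0,0.004,0],[0,0,0.006,0],[0,0,0.008,0],[0,0,0.009,0],[0,0,0.009,0]]]'
python3 st.py '(.5044,.1610,.2296)'
```

```text
time_s: 12.12
position: [0.5041, 0.1608, 0.2444]
tcp_rot: [-2.264, -2.178, 0.0]
contact_force: [-0.2, -0.4, -5.8]
width: 0.0159
grasp_force: 40.0
time_s: 12.88
position: [0.5041, 0.1608, 0.2356]
tcp_rot: [-2.264, -2.178, 0.0]
contact_force: [0.1, 0.5, -5.4]
width: 0.0156
grasp_force: 40.0
[0.5041 0.1608 0.2356] yaw -2.2 tilt [-0.e+00 -1.e-04 -1.e+00] tool shift [0.0002 0.0003 0.006 ] F [ 0.1  0.5 -5.4]
```

No side force inside the lead-in. The last 6 mm go slowly.

```bash
python3 -m creep '[[[0,0,0.0007,0],[0,0,0.0014,0],[0,0,0.0021,0],[0,0,0.0028,0],[0,0,0.0034,0],[0,0,0.004,0],[0,0,0.0045,0],[0,0,0.005,0]]]'
python3 -m creep '[[[0,0,0.0003,0],[0,0,0.0006,0],[0,0,0.0009,0],[0,0,0.0009,0]]]'; python3 st.py '(.5044,.1610,.2296)'
```

```text
time_s: 13.88
position: [0.5041, 0.1608, 0.2306]
tcp_rot: [2.264, 2.178, 0.0]
contact_force: [-0.5, 0.3, -5.6]
width: 0.0157
grasp_force: 40.0
time_s: 14.38
position: [0.5041, 0.1608, 0.2297]
tcp_rot: [-2.264, -2.178, -0.0]
contact_force: [0.2, -0.8, -6.4]
width: 0.0156
grasp_force: 40.0
[0.5041 0.1608 0.2297] yaw -2.2 tilt [ 0. -0. -1.] tool shift [0.0002 0.0003 0.0001] F [ 0.2 -0.8 -6.4]
```

```bash
for i in 1 2 3; do python3 -m creep '[[[0,0,0.0002,0],[0,0,0.0004,0],[0,0,0.0004,0]]]' | egrep 'pos|contact'; done
```

```text
position: [0.5042, 0.161, 0.2296]
contact_force: [-1.4, 1.2, -1.3]
position: [0.5043, 0.161, 0.2296]
contact_force: [-3.4, 1.4, 6.0]
position: [0.5044, 0.161, 0.2296]
contact_force: [-4.5, 1.3, 8.5]
```

Contact is at exactly the expected height, so the cassette is seated. I ease back, soften the grip and release.

```bash
python3 -m creep '[[[0,0,-0.0004,0],[0,0,-0.0007,0],[0,0,-0.0007,0],[0,0,-0.0007,0]]]'; python3 -m creep '[[[0,0,0,0],[0,0,0,0]]]' 0 8;  python3 -m creep '[[[0,0,0,0],[0,0,0,0],[0,0,0,0],[0,0,0,0]]]' 0.05 8
```

```text
time_s: 16.0
position: [0.5043, 0.1609, 0.2296]
tcp_rot: [2.264, 2.178, 0.001]
contact_force: [-3.8, 1.8, 5.7]
width: 0.0151
grasp_force: 40.0
time_s: 16.25
position: [0.5043, 0.1609, 0.2295]
tcp_rot: [2.263, 2.178, 0.001]
contact_force: [-2.5, 1.1, 5.7]
width: 0.0159
grasp_force: 8.0
time_s: 16.75
position: [0.5041, 0.1608, 0.2291]
tcp_rot: [2.264, 2.178, -0.0]
contact_force: [-0.1, 0.3, -0.3]
width: 0.0491
grasp_force: 0.0
```

```bash
python3 -m creep '[[[0,0,-0.005,0],[0,0,-0.015,0],[0,0,-0.03,0],[0,0,-0.05,0],[0,0,-0.075,0],[0,0,-0.10,0],[0,0,-0.115,0],[0,0,-0.12,0],[0,0,-0.12,0]]]'
python3 - <<'E'
from h import *
w=cap('wrist','w6');a=cap('side','side6');s=cap('scene','scene6')
# plunger tri from earlier unobstructed scene plus now side/wrist: dark blobs near predicted
pr=(.4687,.3576,.105)
for f,d in(('scene',s),('side',a),('wrist',w)):
    u,v=map(int,proj(d,pr)); print(f,(u,v),end=' ')
    g=cv2.cvtColor(d['img'],cv2.COLOR_RGB2GRAY);r=22
    if not(0<u<512 and 0<v<384): print('out');continue
    y0,x0=max(v-r,0),max(u-r,0)
    m=(g[y0:v+r,x0:u+r]<60).astype(np.uint8);n,l,st,c=cv2.connectedComponentsWithStats(m)
    print([((st[i]+[x0,y0,0,0,0]).tolist(),(c[i]+[x0,y0]).round(1).tolist()) for i in range(1,n) if st[i][4]>15])
# seated handle bar: white cassette, project expected bar ends & top-wall/base corners vs bright mask
c,sn=np.cos(np.radians(-2.2)),np.sin(np.radians(-2.2)); 
W=lambda x,y,z:(.5061+c*x-sn*y,.1609+sn*x+c*y,.07+z)
for f,d in(('scene',s),('side',a)):
    print(f,'expected bar ends',[tuple(np.round(proj(d,W(-.002,y,.186)),1)) for y in(.046,-.046)],'front base',[tuple(np.round(proj(d,W(.0565,y,0)),1)) for y in(.06,-.06)])
E
```

```text
time_s: 17.88
position: [0.504, 0.1608, 0.3489]
tcp_rot: [-2.264, -2.178, 0.001]
contact_force: [-0.4, -0.5, -0.4]
width: 0.0499
grasp_force: 0.0
scene (345, 138) [([340, 138, 11, 8, 64], [344.8, 141.9]), ([325, 151, 10, 9, 49], [328.4, 156.4])]
side (179, 125) [([166, 124, 6, 23, 34], [167.9, 136.5]), ([176, 123, 9, 9, 32], [178.4, 126.8])]
wrist (224, 19) [([212, 5, 29, 35, 254], [227.1, 19.1])]
scene expected bar ends [(np.float64(316.3), np.float64(109.5)), (np.float64(289.5), np.float64(113.2))] front base [(np.float64(322.5), np.float64(167.7)), (np.float64(289.1), np.float64(173.7))]
side expected bar ends [(np.float64(193.2), np.float64(115.2)), (np.float64(197.9), np.float64(133.2))] front base [(np.float64(215.1), np.float64(151.7)), (np.float64(221.9), np.float64(175.0))]
```

```bash
python3 - <<'E'
from h import *
w,a,s=load('w6'),load('side6'),load('scene6')
print(tri([(s,344.8,141.4),(w,226.5,20),(a,179,127)]),tri([(s,344.8,141.4),(w,226.5,20)]))
g=cv2.cvtColor(w['img'],cv2.COLOR_RGB2GRAY)
print(g[0:44:3,206:246:3])
E
python3 -m creep '[[[0.03,-0.01,0,0],[0.07,-0.02,0,0],[0.11,-0.03,0,0],[0.13,-0.035,0,0],[0.14,-0.035,0,0],[0.14,-0.035,0,0],[0.14,-0.035,0,0]]]' 0 10
python3 - <<'E'
from h import *
w=cap('wrist','w7'); print(arm.get_obs()['position'])
g=cv2.cvtColor(w['img'],cv2.COLOR_RGB2GRAY)
u,v=map(int,proj(w,(.4687,.3576,.1)));print(u,v)
r=32;x0,y0=u-r,max(v-r,0)
m=(g[y0:v+r,x0:u+r]<60).astype(np.uint8);n,l,st,c=cv2.connectedComponentsWithStats(m)
for i in range(1,n):
    if st[i][4]>30:
        cs,_=cv2.findContours((l==i).astype(np.uint8),0,2);(e,R)=cv2.minEnclosingCircle(cs[0]); print(st[i]+[x0,y0,0,0,0],(c[i]+[x0,y0]).round(1),np.array(e)+[x0,y0],R)
print(g[y0:v+r:3,x0:u+r:3])
E
```

```text
(array([0.46719922, 0.36031707, 0.09402503]), [np.float64(0.0014384635260836348), np.float64(0.0029467025714456046), np.float64(0.0031900163411027437)]) (array([0.46968103, 0.35881826, 0.09475438]), [np.float64(0.0012458827501974094), np.float64(0.001245882750197331)])
[[249 249 250 249 250 249 244 246 249 249 249 250 249 250]
 [249 249 249 247 219 190 174 184 197 220 247 249 250 250]
 [250 249 242 198  93  48  48  46  54 167 198 238 250 249]
 [250 247 195  59  50  56  58  56  54  51 122 202 241 250]
 [249 217 133  58  59  61  57  59  57  62  48 182 203 250]
 [248 200  61  57  59  66  62  63  65  64  66  97 209 238]
 [229 197  56  64  65  62  70  70  66  68  69  59 201 190]
 [215 186  58  68  63  74  74  76  73  73  72  48 186 197]
 [225 202  61  72  74  78  79  80  77  78  72  39 187 208]
 [224 214  82  77  78  80  84  89  86  84  81  28 191 195]
 [235 215 164  72  85  86  92  90  93  93  62  40 211 187]
 [249 208 214  90  75  92  97  93  95  73  19 154 218 129]
 [251 210 219 206  62  43  67  64  46  12  84 221 207 136]
 [250 250 187 222 215 138  54  45  63 119 220 218 104 216]
 [25
[... 1586 characters left out ...]
0  95  91  85 115 240 201 255
  255 255 255 255]
 [100 255 255 255 255 255 255 240 232  96  85  84  68  94 235 228 255 255
  255 255 232 161]
 [107 255 255 255 255 255 255 255 136 108 105 107 141 129 230 255 255 255
  250 168 159 164]
 [118 254 255 255 255 255 255 255 245 132 120 150 157 179 212 213 173 186
  183 174 163 159]
 [159 253 255 255 255 255 255 255 246 164 166 229 228 227 226 228 229 230
  226 225 228 187]
 [159 252 255 255 255 255 255 255 252 226 226 226 226 225 225 225 227 224
  225 226 227 226]
 [159 248 255 255 255 255 255 255 252 198 194 191 213 229 228 229 228 227
  229 228 227 228]
 [162 254 255 255 255 255 255 255 249 205 189 203 210 231 228 225 227 225
  227 226 228 227]]
```

```bash
python3 - <<'E'
from h import *
w,s,x=load('w6'),load('scene6'),load('w7')
print(tri([(x,250.8,127),(w,226.5,20)]),tri([(s,344.8,141.0),(x,250.8,127),(w,226.5,20)]))
E
python3 st.py '(.469,.358,.14)'
```

```text
(array([0.46958158, 0.35760297, 0.10156644]), [np.float64(0.0012444530213611175), np.float64(0.0012444530213611264)]) (array([0.46925148, 0.35802596, 0.09648121]), [np.float64(0.0006551366081771956), np.float64(0.0012691887096524786), np.float64(0.0017674736214406545)])
[0.4748 0.3012 0.3492] yaw -2.26 tilt [-2.e-04 -0.e+00 -1.e+00] tool shift [ 0.0566 -0.0081  0.2092] F [-0.5  0.5 -0.3]
```

```bash
python3 -m creep '[[[0.02,-0.003,0,0],[0.04,-0.006,0.01,0],[0.054,-0.008,0.04,0],[0.057,-0.008,0.08,0],[0.057,-0.008,0.12,0],[0.057,-0.008,0.155,0],[0.057,-0.008,0.185,0],[0.057,-0.008,0.205,0],[0.057,-0.008,0.22,0],[0.057,-0.008,0.226,0]]]'
python3 -m creep '[[[0,0,0.003,0],[0,0,0.006,0],[0,0,0.009,0],[0,0,0.012,0],[0,0,0.015,0],[0,0,0.018,0],[0,0,0.018,0]]]'
```

```text
time_s: 20.2
position: [0.4683, 0.3597, 0.1222]
tcp_rot: [-2.263, -2.179, 0.002]
contact_force: [0.8, -0.0, 0.1]
width: 0.0007
grasp_force: 0.0
time_s: 21.08
position: [0.4686, 0.3592, 0.105]
tcp_rot: [-2.264, -2.178, 0.001]
contact_force: [0.1, 1.1, 1.3]
width: 0.0005
grasp_force: 0.0
```

```bash
for i in 1 2 3 4 5; do python3 -m creep '[[[0,0,0.001,0],[0,0,0.002,0],[0,0,0.003,0],[0,0,0.003,0]]]' | egrep 'pos|contact'; done
```

```text
position: [0.4687, 0.3594, 0.1023]
contact_force: [-0.4, 0.1, 1.4]
position: [0.4687, 0.3593, 0.0992]
contact_force: [-1.0, -0.5, 3.5]
position: [0.4688, 0.3594, 0.0963]
contact_force: [-1.1, -0.8, 5.0]
position: [0.4687, 0.3594, 0.0934]
contact_force: [-1.1, -0.6, 6.5]
position: [0.4689, 0.3595, 0.0921]
contact_force: [-6.8, -5.0, 23.4]
```

The stop was met after 10 mm of travel (0.102 to 0.092), with force rising sharply past 7 N. I retract, then check everything.

```bash
python3 -m creep '[[[0,0,-0.004,0],[0,0,-0.009,0],[0,0,-0.015,0],[0,0,-0.03,0],[0,0,-0.06,0],[0,0,-0.1,0],[0,0,-0.14,0],[0,0,-0.17,0],[0,0,-0.18,0],[0,0,-0.18,0]]]'
python3 - <<'E'
from h import *
s=cap('scene','scene8');a=cap('side','side8');w=cap('wrist','w8')
g=cv2.cvtColor(w['img'],cv2.COLOR_RGB2GRAY);pos=arm.get_obs()['position']
# plunger return: same scene patch as before pressing
p,q=load('scene6')['img'][130:150,333:357].astype(int),s['img'][130:150,333:357].astype(int);print('plunger patch diff',np.abs(p-q).mean())
# empty + wand unmoved
o=load('side0')['img'].astype(int);n=a['img'].astype(int)
for nm,(x,y,X,Y) in dict(empty=(185,210,235,285),wand=(230,300,290,335)).items(): print(nm,np.abs(o[y:Y,x:X]-n[y:Y,x:X]).mean())
# seated cassette: change masks in scene vs start, quad of the moved body
d=np.abs(s['img'].astype(int)-load('scene6')['img'].astype(int)).mean(2); print('cassette change since release',d[100:180,275:322].mean())
c,sn=np.cos(np.radians(-2.2)),np.sin(np.radians(-2.2))
W=lambda x,y,z:(.5061+c*x-sn*y,.1609+sn*x+c*y,.07+z)
G=cv2.cvtColor(s['img'],cv2.COLOR_RGB2GRAY)
for y in(-.03,0,.03):
    u,v=proj(s,W(-.002,y,.186));u=int(round(u));print('bar top col',u,'expected row',round(v,1),G[int(v)-6:int(v)+8,u])
for x,y,z in((.0565,.06,.143),(.0565,-.06,.143),(.0565,-.06,0),(.0565,.06,0)): print('corner',np.round(proj(s,W(x,y,z)),1))
E
```

```text
time_s: 24.82
position: [0.4686, 0.3593, 0.2701]
tcp_rot: [2.264, 2.178, 0.0]
contact_force: [-0.6, 0.1, 0.5]
width: 0.0006
grasp_force: 0.0
plunger patch diff 27.944444444444443
empty 13.747466666666666
wand 7.242063492063492
cassette change since release 25.782890070921987
bar top col 294 expected row 112.5 [173 161 153 152 149 164 230 245 220 140 107 143 240 249]
bar top col 303 expected row 111.3 [176 176 179 178 179 184 243 247 187 117 111 181 244 249]
bar top col 312 expected row 110.1 [176 177 178 176 177 197 243 242 166 107 104 148 213 222]
corner [327.2 129. ]
corner [291.8 134.4]
corner [289.1 173.7]
corner [322.5 167.7]
```

The bar top shows up at the expected row in three columns, so the cassette stands level and seated. The patch differences could be shadows, so I check by position with the arm moved away.

```bash
python3 -m creep '[[[0,-0.02,-0.03,0],[0,-0.04,-0.07,0],[0,-0.06,-0.1,0],[0,-0.06,-0.1,0],[0,-0.06,-0.1,0]]]' | egrep 'time|pos'
python3 - <<'E'
from h import *
s=cap('scene','scene9');a=cap('side','side9')
e=lambda d:cv2.Laplacian(cv2.GaussianBlur(cv2.cvtColor(d['img'],cv2.COLOR_RGB2GRAY),(3,3),0),cv2.CV_32F)
def sh(p,q,x,y,X,Y):
    P,Q=e(p),e(q); r=cv2.matchTemplate(Q[y-6:Y+6,x-6:X+6],P[y:Y,x:X],cv2.TM_CCOEFF_NORMED); _,m,_,l=cv2.minMaxLoc(r); return np.array(l)-6,round(m,2)
s0,a0=load('scene0'),load('side0')
print('plunger',sh(load('scene6'),s,330,130,360,152),sh(s0,s,330,130,360,152))
print('empty',sh(a0,a,185,210,235,285),sh(s0,s,168,138,195,200),'wand',sh(a0,a,230,300,290,335),sh(s0,s,118,203,148,238))
g=cv2.cvtColor(s['img'],cv2.COLOR_RGB2GRAY);m=(g[130:152,333:357]<60).astype(np.uint8);print(cv2.connectedComponentsWithStats(m)[2:])
E
```

```text
time_s: 25.6
position: [0.4089, 0.3614, 0.3684]
plunger (array([0, 0]), 0.74) (array([0, 0]), 0.74)
empty (array([0, 0]), 0.96) (array([0, 0]), 0.93) wand (array([0, 0]), 0.98) (array([0, 0]), 0.99)
(array([[  0,   0,  24,  22, 446],
       [  6,   8,  12,   9,  78],
       [  5,  16,   1,   1,   1],
       [  8,  17,   3,   2,   3]], dtype=int32), array([[11.4955157 , 10.17264574],
       [11.70512821, 12.02564103],
       [ 5.        , 16.        ],
       [ 9.        , 17.66666667]]))
```

```bash
python3 -c "
from plant import arm
print(arm.finish_job())"
```

```text
the job is handed in; nothing more can be done
None
```

The full cassette is seated in the loader's nest with its front to the transfer arm, the start plunger was pressed to its stop and came back up, the empty cassette and the wand did not move, and the job is handed in.

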